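# Pack and lock a reagent bottle carrier

## Robot

A 6-joint arm with a two-finger parallel gripper is mounted at the origin on a cart in front of the work surface, level with it; the furniture and walls round the work are solid. World frame = base frame: x ahead of the robot, y to its left, z up, the work surface at z = 0. Lengths are in mm, angles in rad, forces in N, time in s.
With the tool pointing down it reaches from about 350 to 875 mm from the base axis. Payload 4.2 kg.
Tool frame: the origin (TCP) lies midway between the tips of the shut fingers; the grasp point (between the pads) lies 19 mm behind it (arm.tcp_to_grasp is the distance from the TCP to the grasp point, in mm); z points along the fingers, y is the line along which they close (so a half turn about z gives the same grasp; the last joint's range is limited). The gripper opens to 85 mm and grips with 20 to 120 N. Pads are 22 mm wide; open, the fingers measure 114 mm over their backs; the gripper's body (76 mm by 85 mm) begins 54 mm behind the grasp point. The pads swing forward as they close: fully open they stand 13 mm farther back than shut.
Start: joints at [1.505, 0.385, 0.008, 0, -1.194, -0.259], TCP at [199.417, 592.311, 231.312] pointing down, gripper open.
Joint ranges: [-3.14, 3.14], [-1.21, 2.06], [-1.07, 1.41], [-3.16, 2.05], [-2.99, -0.16], [-3.1, 3.1]. Speed limits (rad/s): [2.79, 2.79, 3.14, 3.14, 3.14, 3.14].

## Interface

Orientations are given as a unit quaternion [x, y, z, w].
In Python, from bench import arm gives the robot as it stands.
- The arm moves only by the tool arm_command, never from a script. Its argument "rows" is a list of rows, each a list of 2 entries, a list of its own where there are three numbers: the shift along the tool's x, y, z as a fraction of full scale, then the turn, a rotation vector about the tool's x, y, z as a fraction of full scale. In form: [[[x, y, z], [wx, wy, wz]], ...]. A call has 1 to 5 rows; each row is the pose to reach, as a shift and turn from the pose commanded when the call began, along the tool's axes at that moment, turning the shorter way round; what a row does not reach only later rows make up. Full scale, the value 1, is 0.25 m for a shift and 180 degrees for a turn. A row lasts 1/10 s, in which the tool goes at most 50 mm and 8.59 degrees, less where a joint would pass 70% of its speed; a pose out of reach is approached as far as the arm can. A call with a number of a shift or a turn outside -1 to 1 is refused whole. A call with a gripper value outside its range is refused whole. "grip" is the opening, from 0 (shut) to 1 (fully open), set as the call begins (left out, the last holds). The fingers move at their own pace and stop on an object; the grip force is fixed at half the most. Time passes only in rows, so rows that repeat a pose let the fingers close. It gives the time, the measured TCP pose, the force, the opening and the grip force at its end, in the units of the state.
- arm.read_state(): the state, without advancing time (a new reading comes with each control period).
- arm.get_image(name): name is "side" or "top"; returns (picture, depth): 384x512x3 uint8, blue, green, red; 384x512 float32, mm along the optical axis (not along the pixel's ray), 0 where there is no reading.
- arm.camera_info(name): a dict with "fx", "fy", "cx", "cy" (pixels), "extrinsics" (4x4, takes a point from camera to world coordinates). Camera axes: x right, y down, z forward; pixel columns grow to the right and rows downward; lengths in mm; the calibration is good to about 2 mm. A picture is of the moment at which its call begins. camera_info takes no time and is no camera call.
- arm.job_done(): hands the job in; it is judged then, once.
Trained networks look in the newest picture that a camera, given by its name, has taken for a name from the list of things; names that differ only in an ending like _2 or _b are one class to them, and where a whole thing is asked for, a point or a joint stands for the part that bears it (a point fixed in the world has none). Each returns a list of dicts, best first, with "score" (0 to 1); they miss things now and then, are a little off and sometimes report something else, mostly with a low value. They report only what shows in the picture. A call takes as long as a camera call. They do not tell look-alikes from the thing itself.
- arm.spot_in(camera, query): "position" ([column, row] in pixels, amid what is visible of it).
The state is a dict: "clock": time; "joints": joint angles; "joint_vel": joint speeds; "joint_efforts": joint torques, N m; "position": TCP position; "ee_rot": TCP orientation; "contact_force": force on the tool from outside, world axes, zero at the start; "wrist_torque": the same for the moment, N m; "gripper_width": finger opening in mm; "grasp_force": force on a finger pad.
Only numpy, scipy, OpenCV 4.12 (cv2) and the standard library are available. Lean on these libraries where they do the work, as an engineer would, in place of code of your own. Each camera call takes 0.05 s, during which the arm holds its last target. There are 200 camera calls.

## Task

Pack the small reagent bottles (amber and white, two to four of them) upright into the well of the bottle carrier, then slide the flat metal cover plate into the slot under the carrier's bridge until it is fully home over the bottles. Lock the plate by pushing the captive screw-knob down and turning it clockwise until it stops, so that its pin stays through the plate. Leave the big white bottle where it stands.

Things in the scene. Friction and masses are not known exactly. Their poses are not given: they have to be found in the camera images.
- carrier: Fixed white bottle carrier on the bench. Origin on the bench under the centre of its open bottle well; z up, +x to the end with the grey bridge and knob (away from the robot, within 0.3 rad), y across. Front wall (x -66 to -60 mm) and rear wall (x 60 to 64) of the well are 100 mm high, the side walls (y +-60 to 64) only 46 mm, so fingers fit over them. All axes of the carrier's points are the same.
- well (a point): Centre of the well's floor, 4 mm above the bench. The well is 120 x 120 mm inside and takes four bottles two by two: centres at x, y = +-30 mm.
- slot (a point): Mouth of the slot, middle of its floor, at x = 84, z = 100 mm of the carrier. Slot: 127 mm wide, 8.5 mm high (bevelled mouth 12 mm), 36 mm deep in +x to a stop; above it the grey bridge (x 84 to 124, y +-69.5, z 108.5 to 122.5). In front of it 24 mm of open deck (x 60 to 84, z = 100) between cheeks 109 mm high with flared lead-ins from x = 53, so the plate can be laid on front wall and deck, then slid in.
- plate_home (a point): Where the centre of the plate's handle bar is when the plate is fully home against the stop: x = 28, y = 0, z = 134 mm of the carrier.
- lock (a joint): How far the captive knob is pressed down, m: 0 up, 0.0095 fully down. A spring lifts it (4 N at the top, 9 N fully down). Its 8 mm pin goes down through the plate's hole; if the plate is more than 4 mm short of home the pin meets it. Once the thread is engaged it stays down.
- knob (a joint): Turn of the captive knob, rad, growing clockwise seen from above: 0 to 2.4 (stop, tight); starts at 0 to 0.2. The thread blocks it at about 0.4 unless pressed 6.5 mm or more. Press it fully and turn on: beyond about 0.7 the thread holds it down (about 7 mm at the stop), and it may be let go and regripped; friction (0.04 N m) holds its angle.
- knob_grip (a point): Middle of the knob's black grip bar: 50 mm long along this frame's y, 12 mm thick along x, 22 mm high, z along the knob's vertical axis, which is at x = 102 mm, y = 0 of the carrier. 147 mm above the bench when up; moves and turns with the knob. A 30 mm round collar is just below the bar.
- cover_handle (a point): Flat aluminium cover plate, loose, 184 mm (x) by 124 mm (y) by 6 mm, 0.3 kg, lying handle up at the start. Point: centre of its black handle bar above the plate's middle, 34 mm above the underside; bar 70 mm long along x, 14 mm thick along y, 12 mm high, on two posts. The end with the 16 mm square pin hole (centre at x = +74 mm) is the +x end and goes into the slot first.
- amber_a_mid (a point): Amber bottle with a black cap, 54 mm diameter, 94 mm high, 0.11 kg; cap 30 mm diameter, its lower edge 80 mm above the foot. May be absent. Origin at half height on its axis, z along the axis (up when upright).
- amber_b_mid (a point): A second amber bottle, the same. May be absent.
- clear_a_mid (a point): Small white bottle with a red cap, 48 mm diameter, 84 mm high, 0.07 kg; cap 28 mm diameter, its lower edge 70 mm above the foot. May be absent. Origin at 42 mm above its foot on its axis, z along the axis (up when upright).
- clear_b_mid (a point): A second small white bottle, the same. May be absent.
- white_mid (a point): Big white bottle, 69 mm diameter, 127 mm high, with a white cap: not to be packed, leave it standing. Point at half height.
Things that resemble listed ones, but are neither listed nor needed, are in the scene too. What is shaped like the part that bears clear_b_mid but pink or purple is not meant.

How it is judged:
By the outcome, as a careful person would: the job done as asked, in the order asked, and still so for the second after the job is handed in, with the robot touching nothing.
Of amber_a, amber_b, clear_a, clear_b only 2 to 4 are there at a start; the rules pass over those that are not, and their reading is None.
At some moment in a run one of cover may be knocked a few centimetres aside while the robot is not near it.
It also fails if it takes over 210 s, if anything falls off the work surface, if the arm or the gripper's body presses on something with over 40 N, if the wrist force passes 120 N, or if a joint passes its speed limit or range.

## Working session

There is one attempt and no reset: what is moved stays moved. The work goes in short steps, Python scripts to look and compute and a tool call to move; the robot and the scene stay as the last step left them, time stands still between calls to the robot, and variables do not carry over. Pictures are saved under pics/ and viewed, at most 14 in all, crops included, and the job is handed in when it is done.

Besides the shell and the picture viewer there is one more tool, called after "Request:" as a command line: name --argument value ..., lists and objects as JSON in quotes. arm_command: Moves the arm, as the interface text tells. Shift numbers are shares of 0.25 m and turn numbers shares of 180 degrees, none past 1 either way. Its arguments: {"type":"object","properties":{"rows":{"type":"array","items":{"type":"array"}},"grip":{"type":"number"}},"required":["rows"]}

```bash
ls; mkdir -p pics; cat > h.py <<'E'
import numpy as np,cv2
from bench import arm
from scipy.spatial.transform import Rotation as R
def snap(n,tag):
    im,d=arm.get_image(n); cv2.imwrite(f'pics/{tag}.png',im); np.save(f'pics/{tag}_d.npy',d); return im,d
def w(n,c,r,d):
    i=arm.camera_info(n); p=np.array([(c-i['cx'])/i['fx']*d,(r-i['cy'])/i['fy']*d,d,1]); return (np.array(i['extrinsics'])@p)[:3]
def cloud(n,d):
    i=arm.camera_info(n); r,c=np.mgrid[:d.shape[0],:d.shape[1]]
    p=np.stack([(c-i['cx'])/i['fx']*d,(r-i['cy'])/i['fy']*d,d,np.ones_like(d)],-1)
    P=(p@np.array(i['extrinsics']).T)[...,:3]; P[d==0]=np.nan; return P
def rows(*targets,s=None):
    """world tcp target -> shift units/turn in tool frame. target=(xyz, yaw of tool y or None)"""
    s=s or arm.read_state(); q=R.from_quat(s['ee_rot']); 
    for t in targets: print(np.round(q.inv().apply(np.array(t)-s['position'])/250,3))
E
python3 - <<'E'
from h import *
s=arm.read_state(); print(s)
print(R.from_quat(s['ee_rot']).as_matrix().round(3))
for n in('side','top'):
    im,d=snap(n,n+'0'); i=arm.camera_info(n); print(n,i['fx'],np.array(i['extrinsics']).round(2).tolist())
    P=cloud(n,d)
    for q in('carrier','knob_grip','cover_handle','amber_a_mid','clear_a_mid','white_mid'):
        for o in arm.spot_in(n,q)[:5]:
            c,r=map(int,o['position']); print(q,round(o['score'],2),(c,r),P[r,c].round(0))
E
```

```text
pics
{'clock': 0.0, 'joints': array([ 1.50460196e+00,  3.85578454e-01,  6.62951491e-03, -5.11064918e-04,
       -1.19399217e+00, -2.58609723e-01]), 'joint_vel': array([-0.00128203,  0.00094203,  0.00075677,  0.00144601, -0.00048906,
       -0.00113721]), 'joint_efforts': array([-6.63459341e-04, -3.92292416e+01,  1.88407212e+01,  4.18644235e+00,
       -4.66984420e-03,  9.39026563e-07]), 'position': array([199.23872623, 591.77961338, 230.20801455]), 'ee_rot': array([ 9.86825903e-01, -1.61782048e-01, -1.33393405e-04,  1.09024434e-03]), 'contact_force': array([-0.8896881 , -0.64482934, -0.46390566]), 'wrist_torque': array([0.07248851, 0.00736795, 0.02044059]), 'grasp_force': 0.0, 'gripper_width': 85.47276348594254}
[[ 0.948 -0.319 -0.001]
 [-0.319 -0.948 -0.002]
 [ 0.     0.002 -1.   ]]
side 405.4360887603929 [[0.91, -0.25, 0.33, 140.94], [-0.41, -0.53, 0.74, -990.16], [-0.01, -0.81, -0.59, 919.63], [0.0, 0.0, 0.0, 1.0]]
carrier 0.56 (242, 200) [545.  85.   4.]
cover_handle 0.62 (204, 169) [482. 333.   5.]
amber_a_mid 0.73 (253, 295) [ 394. -361.   63.]
white_mid 0.6 (323, 222) [ 693. -216.   84.]
top 374.46663321851895 [[-0.04, -0.98, 0.22, 303.55], [-1.0, 0.04, -0.01, -8.46], [0.0, -0.22, -0.98, 1201.67], [0.0, 0.0, 0.0, 1.0]]
carrier 0.83 (228, 204) [544.  47.  11.]
knob_grip 0.53 (223, 180) [585.  53. 160.]
cover_handle 0.98 (140, 227) [480. 331.   8.]
amber_a_mid 0.82 (354, 245) [ 391. -324.   96.]
white_mid 0.66 (301, 148) [ 693. -187.  105.]
```

```bash
python3 - <<'E'
import cv2
a=cv2.imread('pics/top0.png')[90:310,90:420];cv2.imwrite('pics/t0c.png',cv2.resize(a,(792,528),interpolation=cv2.INTER_CUBIC))
a=cv2.imread('pics/side0.png')[60:384,100:480];cv2.imwrite('pics/s0c.png',cv2.resize(a,None,fx=1.85,fy=1.85,interpolation=cv2.INTER_CUBIC))
E
```

```text
(no output)
```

View pics/t0c.png

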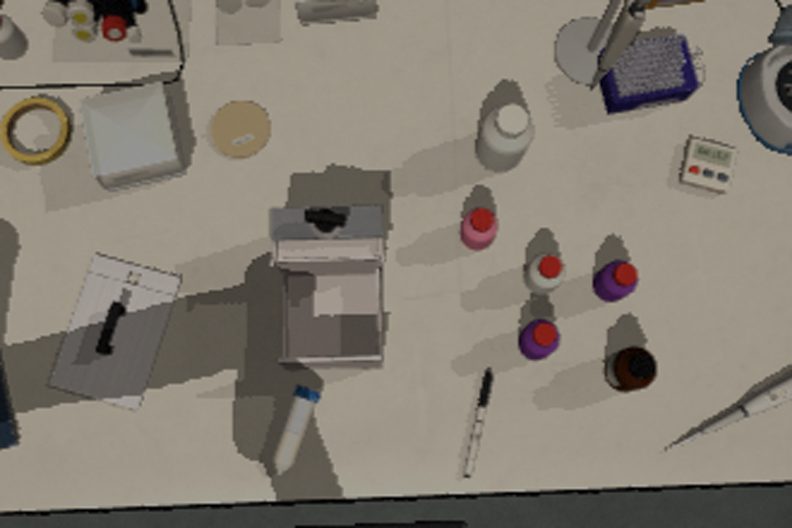

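View pics/s0c.png

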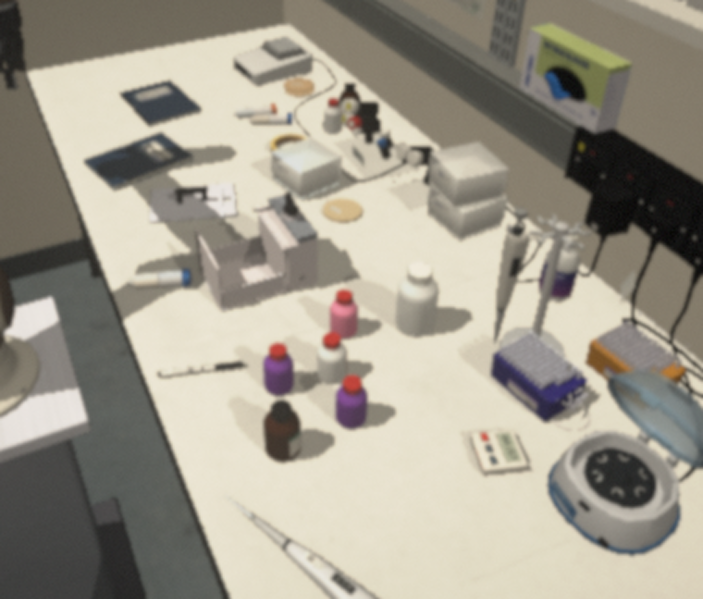

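The top crop shows one amber bottle at full-picture (355,243) and a small white bottle with a red cap at about (318,203). The look-alikes are purple at (315,231) and (347,206), pink at (290,184), and the big white bottle at (300,146). The carrier is at (228,205), and the plate at (138,227) lies with its pin-hole end up. There is another bottle group at the far left, so I'll check it and crop my choices closely.

```bash
python3 - <<'E'
from h import *
a=cv2.imread('pics/top0.png');s=cv2.imread('pics/side0.png')
f=lambda x:cv2.resize(x,(400,300),interpolation=cv2.INTER_CUBIC)
cv2.imwrite('pics/c1.png',np.vstack([np.hstack([f(a[60:135,70:170]),f(s[95:155,250:330])]),np.hstack([f(a[170:260,280:400]),f(s[210:318,230:374])])]))
d=np.load('pics/top0_d.npy');P=cloud('top',d)
sub=P[60:135,60:170]; 
for (r,c) in [(103,92),(98,112),(100,123),(101,138),(90,145)]: print(r,c,P[r,c].round())
# bottles: cap clusters
def cap(c,r,k=9):
    Q=P[r-k:r+k+1,c-k:c+k+1].reshape(-1,3); Q=Q[~np.isnan(Q[:,2])]; z=np.percentile(Q[:,2],97); T=Q[Q[:,2]>z-8]; return T.mean(0).round(1),z.round(1),len(T),(T.max(0)-T.min(0)).round(0)
for n,c,r in[('amber',355,243),('white',318,202),('pur1',316,229),('pur2',350,205),('pink',290,182),('big',303,141)]: print(n,cap(c,r))
# carrier masks
q=P[150:260,190:270].reshape(-1,3); q=q[~np.isnan(q[:,2])]
for lo,hi in((93,104),(116,127),(140,165)):
    T=q[(q[:,2]>lo)&(q[:,2]<hi)][:,:2].astype(np.float32); print(lo,len(T),cv2.minAreaRect(T))
q=P[180:270,100:180].reshape(-1,3)
for lo,hi in((3,15),(28,45)):
    m=(q[:,2]>lo)&(q[:,2]<hi)&(q[:,1]>200)&(q[:,1]<450);T=q[m][:,:2].astype(np.float32); print(lo,len(T),cv2.minAreaRect(T),q[m].mean(0))
E
```

```text
103 92 [889. 484.  65.]
98 112 [876. 398. 119.]
100 123 [862. 359. 131.]
101 138 [855. 312. 133.]
90 145 [936. 313.  54.]
amber (array([ 399.1, -335.5,   94.3]), np.float64(96.8), 89, array([30., 28., 11.]))
white (array([ 529. , -233.8,   84.4]), np.float64(86.9), 69, array([27., 25., 11.]))
pur1 (array([ 443.9, -220.5,   84.5]), np.float64(86.3), 70, array([26., 27., 11.]))
pur2 (array([ 516. , -328.6,   84.8]), np.float64(86.7), 72, array([25., 29., 10.]))
pink (array([ 593.9, -150.9,   84.9]), np.float64(87.1), 67, array([26., 28., 10.]))
big (array([ 713.3, -191.6,  127.7]), np.float64(131.0), 133, array([40., 37.,  8.]))
93 440 ((495.1300354003906, 48.768524169921875), (126.9505615234375, 153.76214599609375), 89.37903594970703)
116 469 ((587.4047241210938, 46.50186538696289), (137.38780212402344, 41.310935974121094), 88.29595184326172)
140 108 ((585.5819091796875, 46.564544677734375), (46.770263671875, 25.631799697875977), 60.906253814697266)
3 3301 ((492.17376708984375, 327.8860168457031), (244.00531005859375, 296.3233947753906), 89.78250885009766) [484.3027681  330.68260485   6.45443859]
28 109 ((479.7601318359375, 338.2559509277344), (16.172468185424805, 68.5459213256836), 71.53106689453125) [479.31146355 337.05933079  40.24034007]
```

View pics/c1.png

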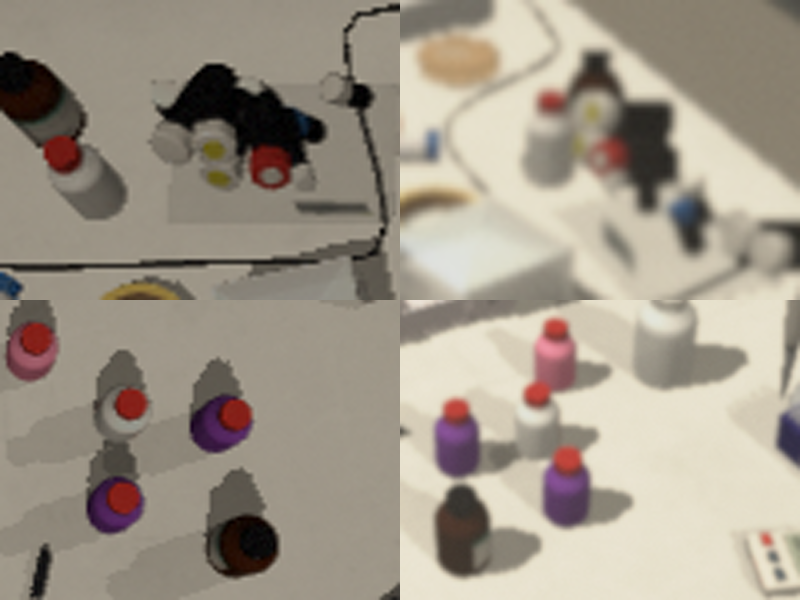

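The far group, at about (889,484) mm, is out of reach and is scenery. That leaves two bottles: amber at (355,243) px and white with a red cap at (318,202) px. The crops match their descriptions. Next I'll refine the carrier and bottle poses using both views.

```bash
cat > car.py <<'E'
from h import *
def line(x,y): return np.polyfit(x,y,1)
for n in('top','side'):
    P=cloud(n,np.load(f'pics/{n}0_d.npy')).reshape(-1,3); P=P[~np.isnan(P[:,2])]
    B=P[(abs(P[:,0]-587)<35)&(abs(P[:,1]-47)<90)&(P[:,2]>112)&(P[:,2]<130)]
    print(n,'bridge z',np.median(B[:,2]),'rect',cv2.minAreaRect(B[:,:2].astype(np.float32)), 'pct',np.percentile(B,[1,50,99],axis=0).round(1).tolist())
    F=P[(abs(P[:,0]-422)<25)&(abs(P[:,1]-49)<75)&(P[:,2]>90)&(P[:,2]<106)]
    if len(F)>10: print(' front',len(F),F.mean(0).round(1),np.percentile(F,[1,99],axis=0).round(1).tolist(),'slope',line(F[:,1],F[:,0]))
    D=P[(P[:,0]>535)&(P[:,0]<566)&(abs(P[:,1]-49)<58)&(P[:,2]>90)&(P[:,2]<108)]
    print(' deck z',len(D),np.median(D[:,2]))
    K=P[(abs(P[:,0]-586)<35)&(abs(P[:,1]-47)<40)&(P[:,2]>150)&(P[:,2]<168)]
    print(' knob',len(K),cv2.minAreaRect(K[:,:2].astype(np.float32)),np.median(K[:,2]))
    for nm,x,y,h in(('amber',399,-335,94),('clear',529,-234,84)):
        T=P[(np.hypot(P[:,0]-x,P[:,1]-y)<30)&(P[:,2]>h-6)]
        S=P[(np.hypot(P[:,0]-x,P[:,1]-y)<45)&(P[:,2]>10)]
        r=np.hypot(S[:,0]-x,S[:,1]-y)
        print(' ',nm,(T.max(0)+T.min(0))[:2]/2,T.mean(0).round(1),np.median(T[:,2]).round(1),[(z,np.percentile(r[abs(S[:,2]-z)<4],70).round(0)) for z in range(30,90,8) if (abs(S[:,2]-z)<4).sum()>4])
E
python3 car.py
```

```text
top bridge z 123.73332967432782 rect ((587.4847412109375, 47.1495475769043), (44.99222183227539, 139.31005859375), 1.435894250869751) pct [[567.4, -21.8, 115.2], [584.4, 43.5, 123.7], [607.8, 114.8, 128.5]]
 front 100 [420.8  45.7 100.1] [[417.8, -13.0, 90.3], [424.3, 110.1, 105.1]] slope [1.19803444e-02 4.20274314e+02]
 deck z 299 101.31341688909879
 knob 78 ((586.2195434570312, 46.87858200073242), (47.30141830444336, 12.487081527709961), 80.83467102050781) 158.72135429802438
  amber [ 399.38529846 -335.11955981] [ 399.1 -335.5   94.3] 94.4 [(30, np.float64(27.0)), (38, np.float64(27.0)), (46, np.float64(26.0)), (54, np.float64(26.0)), (62, np.float64(26.0)), (70, np.float64(24.0)), (78, np.float64(17.0)), (86, np.float64(14.0))]
  clear [ 529.96431177 -233.64738273] [ 528.9 -233.8   84.3] 84.3 [(30, np.float64(22.0)), (38, np.float64(22.0)), (46, np.float64(22.0)), (54, np.float64(23.0)), (62, np.float64(21.0)), (70, np.float64(16.0)), (78, np.float64(13.0)), (86, np.float64(12.0))]
side bridge z 121.56037325315094 rect ((588.72119140625, 43.86808776855469), (142.9918975830078, 44.
[... 199 characters left out ...]
9808e-03 4.21281556e+02]
 deck z 144 98.67420710574493
 knob 36 ((585.9345092773438, 42.20130920410156), (52.96207809448242, 11.77866268157959), 76.75994110107422) 156.80704202763758
  amber [ 400.3499733  -338.32591678] [ 400.  -339.7   92.1] 92.2 [(30, np.float64(29.0)), (38, np.float64(30.0)), (46, np.float64(30.0)), (54, np.float64(29.0)), (62, np.float64(28.0)), (70, np.float64(23.0)), (78, np.float64(18.0)), (86, np.float64(18.0))]
  clear [ 531.0634878  -237.76256751] [ 530.  -238.3   82.8] 83.0 [(30, np.float64(26.0)), (38, np.float64(26.0)), (46, np.float64(26.0)), (54, np.float64(25.0)), (62, np.float64(21.0)), (70, np.float64(16.0)), (78, np.float64(14.0)), (86, np.float64(13.0))]
```

Request:
arm_command --rows '[[[0.16,0.1,-0.06],[0,0,-0.04]],[[0.32,0.2,-0.12],[0,0,-0.08]],[[0.48,0.3,-0.17],[0,0,-0.1]],[[0.64,0.4,-0.22],[0,0,-0.1]],[[0.8,0.49,-0.28],[0,0,-0.1]]]' --grip 1

```text
clock: 1.2
position: [350.5, 410.5, 301.9]
ee_rot: [1.0, -0.005, -0.0, 0.0]
contact_force: [0.5, 0.8, 0.8]
gripper_width: 85.1
grasp_force: 0.0
```

Request:
arm_command --rows '[[[0.09,0.2,0],[0,0,0]],[[0.18,0.4,0],[0,0,0]],[[0.27,0.6,0],[0,0,0]],[[0.36,0.8,0],[0,0,0]],[[0.44,1,0],[0,0,0]]]'

```text
clock: 1.7
position: [449.0, 180.8, 301.7]
ee_rot: [1.0, -0.005, 0.0, -0.0]
contact_force: [0.7, 1.3, -0.2]
gripper_width: 85.4
grasp_force: 0.0
```

Request:
arm_command --rows '[[[0,0.2,0],[0,0,0]],[[0,0.4,0],[0,0,0]],[[0,0.6,0],[0,0,0]],[[0,0.8,0],[0,0,0]],[[0,1,0],[0,0,0]]]'

```text
clock: 2.2
position: [445.4, -69.2, 301.9]
ee_rot: [1.0, -0.005, 0.001, -0.0]
contact_force: [0.2, -0.6, -0.1]
gripper_width: 85.1
grasp_force: 0.0
```

Request:
arm_command --rows '[[[-0.03,0.18,0],[0,0,0]],[[-0.07,0.36,0],[0,0,0]],[[-0.11,0.54,0],[0,0,0]],[[-0.15,0.72,0],[0,0,0]],[[-0.15,0.72,0],[0,0,0]]]'

```text
clock: 2.7
position: [404.9, -250.8, 301.2]
ee_rot: [1.0, -0.009, -0.0, 0.0]
contact_force: [-0.5, -0.5, 0.1]
gripper_width: 85.1
grasp_force: 0.0
```

```bash
python3 -c "
from h import *
s=arm.read_state();print(s['position'],s['joints'])
rows((400,-337,300),(400,-337,130),(400,-337,40),s=s)"
```

```text
[ 404.92802552 -250.79064519  301.20752256] [-2.11878091e-01  8.12069680e-02 -2.19296067e-01  8.00083461e-04
 -1.27078440e+00  1.76473486e+00]
[-0.014  0.345  0.005]
[-0.013  0.345  0.685]
[-0.013  0.344  1.045]
```

Request:
arm_command --rows '[[[-0.01,0.17,0],[0,0,0]],[[-0.013,0.345,0.05],[0,0,0]],[[-0.013,0.345,0.25],[0,0,0]],[[-0.013,0.345,0.45],[0,0,0]],[[-0.013,0.345,0.6],[0,0,0]]]'

```text
clock: 3.2
position: [401.2, -332.4, 148.7]
ee_rot: [1.0, -0.006, -0.001, -0.001]
contact_force: [0.7, -1.0, -0.3]
gripper_width: 85.3
grasp_force: 0.0
```

```bash
python3 -c "
from h import *
s=arm.read_state();print(s['position'])
rows((400,-337,40),s=s)"
```

```text
[ 401.2278304  -332.40191956  148.68003242]
[-0.004  0.019  0.435]
```

Request:
arm_command --rows '[[[-0.004,0,0.15],[0,0,0]],[[-0.004,0,0.3],[0,0,0]],[[-0.004,0,0.4],[0,0,0]],[[-0.004,0,0.44],[0,0,0]],[[-0.004,0,0.44],[0,0,0]]]'

```text
clock: 3.7
position: [401.1, -332.6, 40.4]
ee_rot: [1.0, -0.005, -0.001, -0.0]
contact_force: [0.9, -0.1, 1.0]
gripper_width: 85.7
grasp_force: 0.0
```

Request:
arm_command --rows '[[[0,0,0],[0,0,0]],[[0,0,0],[0,0,0]],[[0,0,0],[0,0,0]],[[0,0,0],[0,0,0]],[[0,0,0],[0,0,0]]]' --grip 0.4

```text
clock: 4.2
position: [402.7, -333.8, 43.5]
ee_rot: [1.0, -0.005, 0.002, 0.001]
contact_force: [-0.6, 0.4, 4.5]
gripper_width: 50.1
grasp_force: 61.7
```

Request:
arm_command --rows '[[[0,0,-0.04],[0,0,0]],[[0,0,-0.15],[0,0,0]],[[0,0,-0.3],[0,0,0]],[[0,0,-0.48],[0,0,0]],[[0,0,-0.65],[0,0,0]]]' --grip 0.4

```text
clock: 4.7
position: [400.9, -332.8, 206.7]
ee_rot: [1.0, -0.005, 0.001, 0.0]
contact_force: [0.9, -0.7, -0.5]
gripper_width: 50.2
grasp_force: 62.7
```

Request:
arm_command --rows '[[[0,-0.12,0],[0,0,0]],[[0.05,-0.3,0],[0,0,0]],[[0.1,-0.48,0],[0,0,0]],[[0.15,-0.65,0],[0,0,0]],[[0.2,-0.8,0],[0,0,0]]]'

```text
clock: 5.2
position: [453.3, -131.7, 205.0]
ee_rot: [1.0, -0.005, 0.001, -0.0]
contact_force: [1.2, -0.8, -1.2]
gripper_width: 50.5
grasp_force: 62.7
```

Request:
arm_command --rows '[[[0.05,-0.17,0],[0,0,0]],[[0.1,-0.35,0],[0,0,0]],[[0.15,-0.52,0],[0,0,0]],[[0.2,-0.68,0],[0,0,0]],[[0.23,-0.75,0],[0,0,0]]]'

```text
clock: 5.7
position: [513.5, 56.2, 204.8]
ee_rot: [1.0, -0.004, 0.001, -0.001]
contact_force: [0.7, -0.4, -1.4]
gripper_width: 50.2
grasp_force: 62.8
```

```bash
python3 -c "
from h import *
s=arm.read_state();print(s['position'],s['gripper_width'],s['grasp_force'],R.from_quat(s['ee_rot']).as_euler('zyx',degrees=1))
rows((514,76,200),(514,76,47),s=s)"
```

```text
[513.52726847  56.18485347 204.84593133] 50.20795274249229 62.757752104464544 [ 4.36680621e-01  9.82299661e-02 -1.79940767e+02]
[ 0.001 -0.079  0.019]
[ 0.    -0.079  0.631]
```

Request:
arm_command --rows '[[[0,-0.04,0],[0,0,0]],[[0,-0.079,0.02],[0,0,0]],[[0,-0.079,0.02],[0,0,0]]]'

```text
clock: 6.0
position: [512.1, 72.8, 198.1]
ee_rot: [1.0, -0.005, -0.001, 0.0]
contact_force: [0.2, -0.2, -1.4]
gripper_width: 50.5
grasp_force: 62.7
```

```bash
python3 - <<'E'
from h import *
s=arm.read_state();print(s['position'])
rows((514,76,200),(514,76,47),s=s)
a,d=snap('top','t1');b,_=snap('side','s1')
f=lambda x:cv2.resize(x,(400,400),interpolation=cv2.INTER_CUBIC)
cv2.imwrite('pics/c2.png',np.hstack([f(a[140:260,170:290]),f(b[110:230,180:300])]))
E
```

```text
[512.14856796  72.76055136 198.10748313]
[ 0.007 -0.013 -0.008]
[ 0.008 -0.013  0.604]
```

View pics/c2.png

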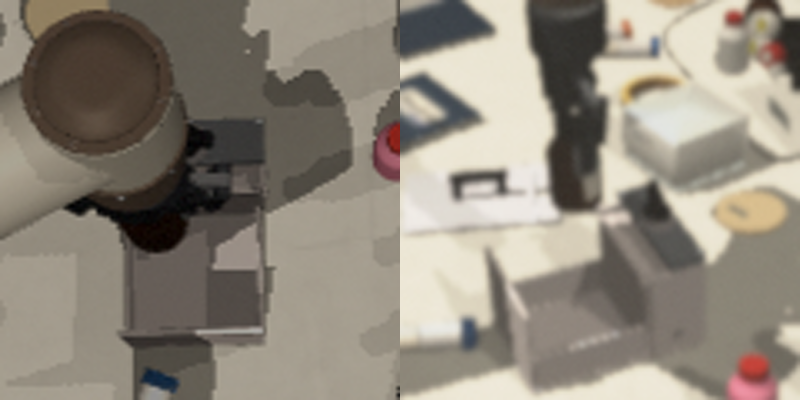

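The amber bottle hangs upright in the gripper above the well, at (575,175) in the right half of the crop. I'll lower it.

Request:
arm_command --rows '[[[0,0,0.15],[0,0,0]],[[0,0,0.3],[0,0,0]],[[0,0,0.42],[0,0,0]],[[0,0,0.5],[0,0,0]],[[0,0,0.55],[0,0,0]]]'

```text
clock: 6.6
position: [512.1, 71.4, 59.6]
ee_rot: [1.0, -0.006, -0.001, 0.001]
contact_force: [0.0, -0.2, -1.7]
gripper_width: 50.1
grasp_force: 62.7
```

Request:
arm_command --rows '[[[0,0,0.025],[0,0,0]],[[0,0,0.04],[0,0,0]],[[0,0,0.05],[0,0,0]],[[0,0,0.05],[0,0,0]]]'

```text
clock: 7.0
position: [513.4, 72.9, 49.2]
ee_rot: [1.0, -0.005, 0.0, -0.0]
contact_force: [0.6, -0.0, -1.1]
gripper_width: 50.1
grasp_force: 62.7
```

Request:
arm_command --rows '[[[0,0,0.005],[0,0,0]],[[0,0,0.01],[0,0,0]],[[0,0,0.013],[0,0,0]],[[0,0,0.013],[0,0,0]]]'

```text
clock: 7.4
position: [513.9, 73.2, 47.5]
ee_rot: [1.0, -0.005, 0.001, -0.0]
contact_force: [-3.1, -0.9, 9.3]
gripper_width: 50.1
grasp_force: 63.8
```

Request:
arm_command --rows '[[[0,0,0],[0,0,0]],[[0,0,0],[0,0,0]],[[0,0,0],[0,0,0]],[[0,0,-0.02],[0,0,0]],[[0,0,-0.05],[0,0,0]]]' --grip 1

```text
clock: 7.9
position: [512.9, 72.9, 58.0]
ee_rot: [1.0, -0.005, -0.001, 0.0]
contact_force: [0.1, 0.9, -0.5]
gripper_width: 85.6
grasp_force: 0.0
```

Request:
arm_command --rows '[[[0,0,-0.15],[0,0,0]],[[0,0,-0.3],[0,0,0]],[[0,0,-0.45],[0,0,0]],[[0,0,-0.6],[0,0,0]],[[0,0.1,-0.7],[0,0,0]]]'

```text
clock: 8.4
position: [514.1, 49.4, 237.0]
ee_rot: [1.0, -0.004, 0.003, -0.001]
contact_force: [1.5, -0.2, -0.6]
gripper_width: 85.5
grasp_force: 0.0
```

Request:
arm_command --rows '[[[0,0.18,0],[0,0,-0.04]],[[0,0.36,0],[0,0,-0.08]],[[0,0.54,0],[0,0,-0.12]],[[0,0.72,0],[0,0,-0.16]],[[0,0.9,0],[0,0,-0.2]]]'

```text
clock: 8.9
position: [510.2, -178.7, 234.0]
ee_rot: [0.952, 0.307, 0.001, 0.0]
contact_force: [0.1, -0.3, -0.7]
gripper_width: 85.3
grasp_force: 0.0
```

```bash
python3 - <<'E'
from h import *
P=cloud('top',snap('top','t2')[1]).reshape(-1,3);T=P[(abs(P[:,0]-514)<35)&(abs(P[:,1]-74)<35)&(P[:,2]>92)&(P[:,2]<115)]
print(len(T),T.mean(0),(T.max(0)+T.min(0))/2)
s=arm.read_state();print(s['position'],s['joints'][5],R.from_quat(s['ee_rot']).as_euler('zyx',degrees=1))
rows((530,-235.5,250),(530,-235.5,150),(530,-235.5,42),s=s)
E
```

```text
130 [522.69098193  73.56874512  98.8442535 ] [522.02668047  78.5592502   98.68483282]
[ 509.81493415 -183.66063234  233.70641642] 2.239136912838795 [-3.57571808e+01  1.05149068e-02  1.79879852e+02]
[-0.056  0.216 -0.065]
[-0.055  0.215  0.335]
[-0.055  0.214  0.767]
```

Request:
arm_command --rows '[[[-0.028,0.1,0],[0,0,-0.03]],[[-0.056,0.2,0],[0,0,-0.05]],[[-0.056,0.2,0.1],[0,0,-0.05]],[[-0.056,0.2,0.25],[0,0,-0.05]],[[-0.056,0.2,0.35],[0,0,-0.05]]]'

```text
clock: 9.45
position: [527.0, -225.8, 144.0]
ee_rot: [0.926, 0.377, -0.001, -0.001]
contact_force: [-0.4, 1.3, 0.5]
gripper_width: 85.6
grasp_force: 0.0
```

```bash
python3 - <<'E'
from h import *
snap('top','t2b')
s=arm.read_state();print(s['position'],s['joints'][5],R.from_quat(s['ee_rot']).as_euler('zyx',degrees=1))
rows((530,-235.5,42),s=s)
E
```

```text
[ 524.592212   -224.95029244  139.83821562] 2.4673857137627064 [ -44.26778599   -0.52991609 -179.81458114]
[-0.012  0.049  0.391]
```

Request:
arm_command --rows '[[[-0.01,0.045,0],[0,0,0]],[[-0.01,0.045,0.12],[0,0,0]],[[-0.01,0.045,0.25],[0,0,0]],[[-0.01,0.045,0.35],[0,0,0]],[[-0.01,0.045,0.39],[0,0,0]]]'

```text
clock: 10.0
position: [534.8, -236.1, 47.8]
ee_rot: [0.926, 0.378, -0.0, 0.0]
contact_force: [-0.5, 0.5, 0.2]
gripper_width: 85.5
grasp_force: 0.0
```

Request:
arm_command --rows '[[[0,0,0],[0,0,0]]]'

```text
clock: 10.1
position: [534.9, -236.1, 48.4]
ee_rot: [0.926, 0.378, -0.0, 0.0]
contact_force: [0.4, 1.2, -0.0]
gripper_width: 85.6
grasp_force: 0.0
```

Request:
arm_command --rows '[[[-0.012,-0.014,0.012],[0,0,0]],[[-0.012,-0.014,0.025],[0,0,0]]]'

```text
clock: 10.3
position: [530.3, -235.5, 43.6]
ee_rot: [0.926, 0.378, 0.001, 0.001]
contact_force: [-0.7, -0.2, -0.2]
gripper_width: 85.5
grasp_force: 0.0
```

Request:
arm_command --rows '[[[0,0,0],[0,0,0]],[[0,0,0],[0,0,0]],[[0,0,0],[0,0,0]],[[0,0,0],[0,0,0]],[[0,0,0],[0,0,0]]]' --grip 0.3

```text
clock: 10.8
position: [530.6, -235.4, 43.0]
ee_rot: [0.926, 0.378, 0.001, 0.001]
contact_force: [-0.7, 0.0, 5.2]
gripper_width: 43.9
grasp_force: 61.5
```

Request:
arm_command --rows '[[[0,0,-0.04],[0,0,0]],[[0,0,-0.15],[0,0,0]],[[0,0,-0.3],[0,0,0]],[[0,0,-0.48],[0,0,0]],[[0,0,-0.65],[0,0,0]]]'

```text
clock: 11.3
position: [528.8, -235.0, 206.0]
ee_rot: [0.926, 0.378, -0.0, -0.0]
contact_force: [0.8, -0.3, 0.1]
gripper_width: 44.1
grasp_force: 61.3
```

Request:
arm_command --rows '[[[0.05,-0.1,0],[0,0,0.04]],[[0.12,-0.24,0],[0,0,0.08]],[[0.2,-0.38,0],[0,0,0.12]],[[0.28,-0.52,0],[0,0,0.16]],[[0.35,-0.66,0],[0,0,0.2]]]'

```text
clock: 11.8
position: [475.5, -54.8, 204.3]
ee_rot: [0.998, 0.07, -0.0, -0.0]
contact_force: [0.4, 2.1, -1.4]
gripper_width: 43.7
grasp_force: 61.3
```

```bash
python3 - <<'E'
from h import *
snap('top','t2c')
s=arm.read_state();print(s['position'],s['joints'][5],R.from_quat(s['ee_rot']).as_euler('zyx',degrees=1))
rows((455,18,204),s=s)
E
```

```text
[473.77184528 -51.40771985 204.30053409] 1.4782580782872898 [-7.93226361e+00 -8.21860555e-02 -1.79884784e+02]
[-0.036 -0.285  0.002]
```

Request:
arm_command --rows '[[[-0.02,-0.14,0],[0,0,0.03]],[[-0.036,-0.285,0],[0,0,0.047]],[[-0.036,-0.285,0],[0,0,0.047]],[[-0.036,-0.285,0],[0,0,0.047]]]'

```text
clock: 12.25
position: [456.9, 13.6, 204.4]
ee_rot: [1.0, 0.001, -0.0, 0.0]
contact_force: [1.1, -0.8, -0.3]
gripper_width: 43.7
grasp_force: 61.5
```

```bash
python3 - <<'E'
from h import *
a,d=snap('top','t3');b,_=snap('side','s3')
f=lambda x:cv2.resize(x,(400,400),interpolation=cv2.INTER_CUBIC)
cv2.imwrite('pics/c3.png',np.hstack([f(a[140:260,170:290]),f(b[110:230,180:300])]))
s=arm.read_state();print(s['position'],R.from_quat(s['ee_rot']).as_euler('zyx',degrees=1))
rows((455,18,65),s=s)
E
```

```text
[457.22463801  12.60922756 204.28805338] [ 8.04554150e-02 -2.36457283e-02  1.79991897e+02]
[-0.009 -0.022  0.557]
```

View pics/c3.png

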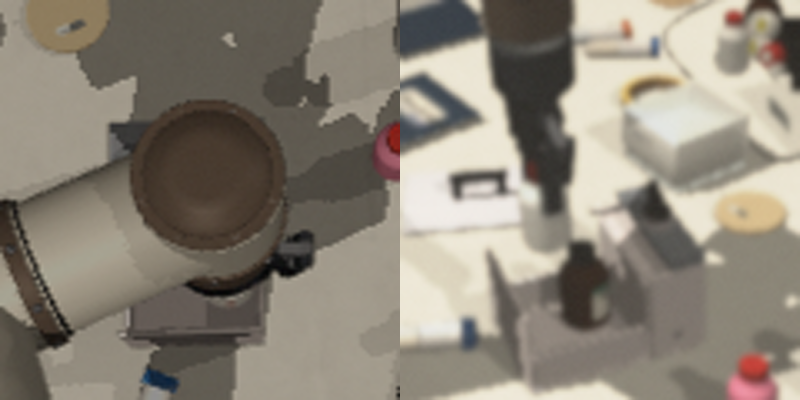

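The amber bottle stands upright in the well at (585,285), and the white one hangs upright at (545,210) above the front half. I'll check the amber's location numerically with the arm clear (picture s2/t2), then lower the white one.

```bash
python3 - <<'E'
from h import *
for n in('t2','t2b','s3'):
    im=cv2.imread(f'pics/{n}.png').max(2); P=cloud('top' if n[0]=='t' else 'side',np.load(f'pics/{n}_d.npy'))
    m=(abs(P[...,0]-514)<28)&(abs(P[...,1]-74)<30)&(P[...,2]>91)&(P[...,2]<108)&(im<45)
    T=P[m]; print(n,len(T),T.mean(0),T.min(0),T.max(0))
E
```

```text
t2 84 [509.86983666  71.48106818  98.31903606] [495.25271352  58.3692135   92.44945238] [524.97656654  85.61892581 103.52889746]
t2b 82 [510.00673539  71.65381138  98.24517428] [495.42560752  58.2720071   91.18180225] [525.50929433  85.61160625 103.50894259]
s3 1 [507.35173284  57.25074567  93.42420086] [507.35173284  57.25074567  93.42420086] [507.35173284  57.25074567  93.42420086]
```

Request:
arm_command --rows '[[[-0.009,-0.015,0.1],[0,0,0]],[[-0.009,-0.015,0.25],[0,0,0]],[[-0.009,-0.015,0.4],[0,0,0]],[[-0.009,-0.015,0.48],[0,0,0]],[[-0.009,-0.015,0.54],[0,0,0]]]'

```text
clock: 12.85
position: [454.4, 15.3, 67.4]
ee_rot: [1.0, -0.002, -0.002, 0.001]
contact_force: [0.1, -0.1, -0.7]
gripper_width: 44.3
grasp_force: 61.5
```

Request:
arm_command --rows '[[[0,0,0.025],[0,0,0]],[[0,0,0.04],[0,0,0]],[[0,0,0.055],[0,0,0]],[[0,0,0.055],[0,0,0]]]'

```text
clock: 13.25
position: [455.4, 16.7, 55.8]
ee_rot: [1.0, -0.001, 0.0, -0.0]
contact_force: [-0.3, 0.4, -0.9]
gripper_width: 44.3
grasp_force: 61.5
```

Request:
arm_command --rows '[[[0,0,0.012],[0,0,0]],[[0,0,0.024],[0,0,0]],[[0,0,0.03],[0,0,0]],[[0,0,0.034],[0,0,0]],[[0,0,0.034],[0,0,0]]]'

```text
clock: 13.75
position: [455.1, 16.9, 47.0]
ee_rot: [1.0, -0.001, -0.0, 0.0]
contact_force: [-0.8, -0.8, -1.1]
gripper_width: 43.9
grasp_force: 61.5
```

Request:
arm_command --rows '[[[0,0,0.004],[0,0,0]],[[0,0,0.008],[0,0,0]],[[0,0,0.008],[0,0,0]]]'

```text
clock: 14.05
position: [455.6, 16.9, 46.9]
ee_rot: [1.0, -0.0, 0.001, 0.0]
contact_force: [-4.6, -0.3, 14.3]
gripper_width: 44.0
grasp_force: 63.1
```

Request:
arm_command --rows '[[[0,0,0],[0,0,0]],[[0,0,0],[0,0,0]],[[0,0,0],[0,0,0]],[[0,0,-0.02],[0,0,0]],[[0,0,-0.06],[0,0,0]]]' --grip 1

```text
clock: 14.55
position: [454.6, 16.6, 59.9]
ee_rot: [1.0, -0.001, -0.001, 0.0]
contact_force: [-0.7, -0.3, -0.4]
gripper_width: 85.5
grasp_force: 0.0
```

Request:
arm_command --rows '[[[0,0,-0.15],[0,0,0]],[[0,0,-0.3],[0,0,0]],[[0,0,-0.45],[0,0,0]],[[0,0,-0.6],[0,0,0]],[[0,0.15,-0.75],[0,0,0]]]'

```text
clock: 15.05
position: [455.5, -17.1, 248.4]
ee_rot: [1.0, 0.002, 0.002, -0.0]
contact_force: [1.2, -0.2, 0.5]
gripper_width: 85.7
grasp_force: 0.0
```

Request:
arm_command --rows '[[[0,0.15,0],[0,0,0]],[[0,0.3,0],[0,0,0]],[[0,0.4,0],[0,0,0]],[[0,0.4,0],[0,0,0]]]'

```text
clock: 15.45
position: [454.5, -120.7, 246.2]
ee_rot: [1.0, -0.003, 0.0, 0.0]
contact_force: [-0.2, 0.8, -0.4]
gripper_width: 85.3
grasp_force: 0.0
```

```bash
python3 - <<'E'
from h import *
a,d=snap('top','t4');b,e=snap('side','s4')
s=arm.read_state();print(s['position'])
f=lambda x:cv2.resize(x,(400,400),interpolation=cv2.INTER_CUBIC)
cv2.imwrite('pics/c4.png',np.hstack([f(a[140:270,100:280]),f(b[100:230,150:300])]))
for n,d,im in(('top',d,a),('side',e,b)):
    P=cloud(n,d)
    H=(P[...,2]>26)&(P[...,2]<55)&(abs(P[...,0]-480)<120)&(abs(P[...,1]-335)<100); T=P[H]
    T=T[im[H].max(1)<70]
    print(n,len(T),'handle',T.mean(0).round(1),cv2.minAreaRect(T[:,:2].astype(np.float32)),np.median(T[:,2]))
    hsv=cv2.cvtColor(im,cv2.COLOR_BGR2HSV); c0=T.mean(0)
    if n=='top':
        red=((hsv[...,1]>130)&((hsv[...,0]<12)|(hsv[...,0]>170))); m=red&(abs(P[...,0]-484)<60)&(abs(P[...,1]-47)<60); print('clear cap',P[m].mean(0).round(1),m.sum())
E
```

```text
[ 454.68257273 -118.87471936  245.90546302]
top 112 handle [479.2 336.9  40.5] ((479.4658203125, 337.9400939941406), (14.85386848449707, 68.35889434814453), 72.35750579833984) 40.956109912132206
clear cap [nan nan nan] 0
side 1 handle [456.  333.9  36.4] ((456.03863525390625, 333.9039611816406), (0.0, 0.0), 0.0) 36.36963900308024<stdin>:13: RuntimeWarning: Mean of empty slice.
  ret = um.true_divide(
```

View pics/c4.png

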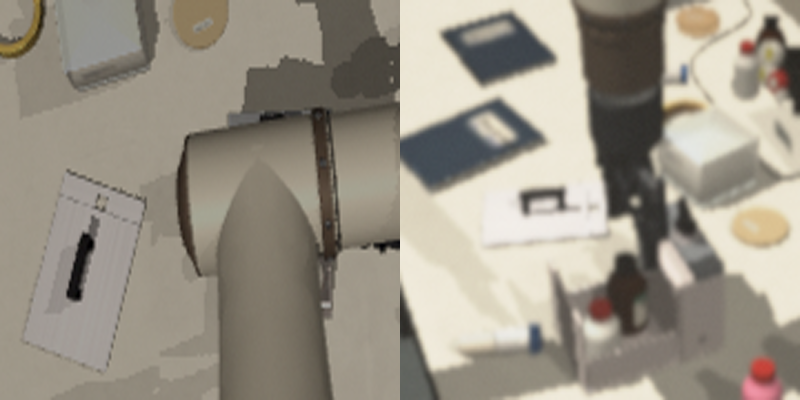

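Both bottles stand upright in the well, red cap at (600,310) and black cap at (628,265) in the right half. The plate is unmoved, with its handle at about (480,337), yaw -17.6°, top at z 40. I'll go to it.

Request:
arm_command --rows '[[[0,-0.15,0],[0,0,0]],[[0,-0.32,0],[0,0,0.02]],[[0,-0.5,0],[0,0,0.05]],[[0,-0.68,0],[0,0,0.08]],[[0,-0.85,0],[0,0,0.098]]]'

```text
clock: 16.05
position: [454.5, 96.8, 246.0]
ee_rot: [0.988, -0.154, 0.0, -0.0]
contact_force: [1.1, 0.2, 0.7]
gripper_width: 85.0
grasp_force: 0.0
```

Request:
arm_command --rows '[[[0.07,-0.15,0],[0,0,0]],[[0.14,-0.3,0],[0,0,0]],[[0.21,-0.45,0],[0,0,0]],[[0.28,-0.6,0],[0,0,0]],[[0.3,-0.65,0],[0,0,0]]]'

```text
clock: 16.55
position: [577.3, 229.9, 244.5]
ee_rot: [0.988, -0.152, 0.0, 0.0]
contact_force: [-0.3, -0.5, 0.1]
gripper_width: 85.4
grasp_force: 0.0
```

```bash
python3 - <<'E'
from h import *
s=arm.read_state();print(s['position'],s['joints'][5],R.from_quat(s['ee_rot']).as_euler('zyx',degrees=1))
rows((480,336.5,150),(480,336.5,16),s=s)
E
```

```text
[577.30220647 229.90267601 244.50201508] 0.625787374621738 [ 1.75234354e+01 -1.14048799e-03  1.79991107e+02]
[-0.5   -0.289  0.378]
[-0.5   -0.29   0.914]
```

Request:
arm_command --rows '[[[-0.14,-0.08,0],[0,0,0]],[[-0.28,-0.16,0.06],[0,0,0]],[[-0.42,-0.24,0.12],[0,0,0]],[[-0.5,-0.29,0.2],[0,0,0]],[[-0.5,-0.29,0.3],[0,0,0]]]'

```text
clock: 17.05
position: [476.8, 336.8, 171.2]
ee_rot: [0.989, -0.151, 0.001, -0.001]
contact_force: [0.1, -1.2, -0.3]
gripper_width: 85.3
grasp_force: 0.0
```

Request:
arm_command --rows '[[[0,0,0.08],[0,0,0]],[[0,0,0.15],[0,0,0]],[[0,0,0.15],[0,0,0]]]'

```text
clock: 17.35
position: [476.8, 332.8, 130.6]
ee_rot: [0.988, -0.153, -0.002, 0.002]
contact_force: [-0.7, -0.6, 0.3]
gripper_width: 85.4
grasp_force: 0.0
```

```bash
python3 - <<'E'
from h import *
a,d=snap('top','t5');b,e=snap('side','s5')
s=arm.read_state();print(s['position'],s['joints'][5],R.from_quat(s['ee_rot']).as_euler('zyx',degrees=1))
rows((480,336.5,16),s=s)
f=lambda x:cv2.resize(x,(400,400),interpolation=cv2.INTER_CUBIC)
cv2.imwrite('pics/c5.png',np.hstack([f(a[160:270,100:210]),f(b[120:210,160:250])]))
E
```

```text
[478.79293044 333.88011704 133.454905  ] 0.3765340480152165 [1.76175066e+01 2.56747556e-02 1.79993004e+02]
[ 0.001 -0.011  0.47 ]
```

View pics/c5.png

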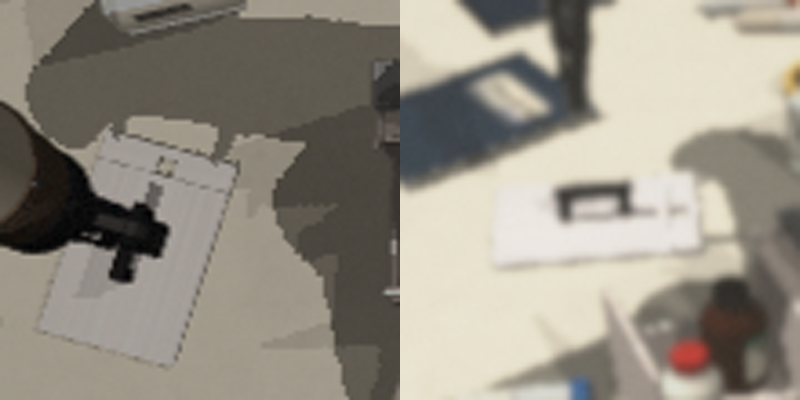

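The fingers stand over the handle, which is seen below them at (120,265) in the left half and at (595,188) in the right. I'll descend.

Request:
arm_command --rows '[[[0,-0.008,0.12],[0,0,0]],[[0,-0.008,0.25],[0,0,0]],[[0,-0.008,0.36],[0,0,0]],[[0,-0.008,0.44],[0,0,0]],[[0,-0.008,0.465],[0,0,0]]]'

```text
clock: 17.95
position: [479.3, 334.9, 15.8]
ee_rot: [0.988, -0.154, -0.0, 0.001]
contact_force: [-0.1, -0.2, 0.3]
gripper_width: 85.5
grasp_force: 0.0
```

Request:
arm_command --rows '[[[0,0,0],[0,0,0]],[[0,0,0],[0,0,0]],[[0,0,0],[0,0,0]],[[0,0,0],[0,0,0]],[[0,0,0],[0,0,0]]]' --grip 0

```text
clock: 18.45
position: [480.4, 335.8, 17.8]
ee_rot: [0.988, -0.154, 0.001, -0.001]
contact_force: [-5.1, -2.2, 17.8]
gripper_width: 13.1
grasp_force: 58.7
```

Request:
arm_command --rows '[[[0,0,0],[0,0,0]],[[0,0,0],[0,0,0]],[[0,0,0],[0,0,0]]]'

```text
clock: 18.75
position: [480.4, 335.8, 17.9]
ee_rot: [0.988, -0.154, 0.001, -0.001]
contact_force: [-1.5, 1.5, 6.5]
gripper_width: 12.6
grasp_force: 59.5
```

Request:
arm_command --rows '[[[0,0,-0.04],[0,0,0]],[[0,0,-0.15],[0,0,0]],[[0,0,-0.32],[0,0,0]],[[0,0,-0.5],[0,0,0]],[[0,0,-0.68],[0,0,0]]]'

```text
clock: 19.25
position: [478.6, 333.9, 187.5]
ee_rot: [0.988, -0.154, -0.001, 0.001]
contact_force: [0.4, 1.3, -2.8]
gripper_width: 12.6
grasp_force: 58.9
```

Request:
arm_command --rows '[[[0.03,0.1,-0.04],[0,0,-0.01]],[[0.08,0.25,-0.06],[0,0,-0.03]],[[0.12,0.4,-0.06],[0,0,-0.05]],[[0.17,0.55,-0.06],[0,0,-0.07]],[[0.22,0.72,-0.06],[0,0,-0.0945]]]'

```text
clock: 19.75
position: [476.1, 145.0, 201.1]
ee_rot: [1.0, -0.004, -0.001, 0.0]
contact_force: [-0.1, -0.1, -3.1]
gripper_width: 12.9
grasp_force: 58.9
```

```bash
python3 - <<'E'
from h import *
a,d=snap('top','t6')
s=arm.read_state();print(s['position'],s['gripper_width'],R.from_quat(s['ee_rot']).as_euler('zyx',degrees=1))
rows((468,46.5,210),(468,46.5,126),s=s)
E
```

```text
[473.83955051 139.3538268  200.84761291] 12.737214899560296 [  0.60480577  -0.36540501 179.76512058]
[-0.02   0.372 -0.035]
[-0.018  0.37   0.301]
```

Request:
arm_command --rows '[[[-0.007,0.12,0],[0,0,0]],[[-0.014,0.24,0],[0,0,0]],[[-0.02,0.34,0],[0,0,0]],[[-0.02,0.37,0],[0,0,0]],[[-0.02,0.37,0],[0,0,0]]]'

```text
clock: 20.3
position: [470.4, 53.4, 201.3]
ee_rot: [1.0, -0.007, -0.001, 0.0]
contact_force: [0.2, 0.3, -2.7]
gripper_width: 12.6
grasp_force: 59.4
```

Request:
arm_command --rows '[[[0,0,0.1],[0,0,0]],[[0,0,0.2],[0,0,0]],[[0,0,0.25],[0,0,0]],[[0,0,0.25],[0,0,0]]]'

```text
clock: 20.7
position: [469.8, 54.7, 137.1]
ee_rot: [1.0, -0.006, -0.002, 0.001]
contact_force: [-0.2, -0.4, -2.6]
gripper_width: 12.8
grasp_force: 59.3
```

```bash
cat > pl.py <<'E'
from h import *
import sys
t=sys.argv[1]
a,d=snap('top','t'+t);b,e=snap('side','s'+t)
s=arm.read_state();p=s['position'];print(p,s['gripper_width'],s['contact_force'].round(1),R.from_quat(s['ee_rot']).as_euler('zyx',degrees=1))
rows((468,46.5,p[2]),(468,46.5,118),s=s)
for n,d in(('top',d),('side',e)):
    P=cloud(n,d).reshape(-1,3); zp=p[2]-18+6
    T=P[(abs(P[:,0]-460)<125)&(abs(P[:,1]-47)<85)&(abs(P[:,2]-zp)<9)]
    print(n,len(T),np.median(T[:,2]),'y at x bins',[(x,T[abs(T[:,0]-x)<8][:,1].min().round(1),T[abs(T[:,0]-x)<8][:,1].max().round(1)) for x in range(375,560,30) if (abs(T[:,0]-x)<8).sum()>3],'x',np.percentile(T[:,0],[1,99]))
f=lambda x:cv2.resize(x,(400,400),interpolation=cv2.INTER_CUBIC)
cv2.imwrite(f'pics/c{t}.png',np.hstack([f(a[140:260,170:290]),f(b[110:230,180:300])]))
E
python3 pl.py 7
```

```text
[471.65975086  55.13032054 139.4260847 ] 12.843456804898093 [-1.3  0.4 -2.1] [6.27592889e-01 1.77365864e-02 1.79990608e+02]
[-0.014  0.035  0.   ]
[-0.014  0.035  0.086]
top 1528 126.80859281445976 y at x bins [(375, np.float64(-3.1), np.float64(116.4)), (405, np.float64(-4.1), np.float64(116.7)), (435, np.float64(-5.1), np.float64(116.5)), (465, np.float64(-6.2), np.float64(112.7)), (495, np.float64(-4.3), np.float64(19.0)), (525, np.float64(-5.4), np.float64(15.6)), (555, np.float64(-6.3), np.float64(23.3))] x [377.66030787 581.49614542]
side 1225 125.5183706443363 y at x bins [(375, np.float64(-10.1), np.float64(115.1)), (405, np.float64(-10.2), np.float64(117.3)), (435, np.float64(-7.8), np.float64(114.3)), (465, np.float64(-9.5), np.float64(115.3)), (495, np.float64(-11.3), np.float64(82.1)), (525, np.float64(-11.6), np.float64(119.0)), (555, np.float64(-10.7), np.float64(113.3))] x [380.04204277 582.5978974 ]
```

View pics/c7.png

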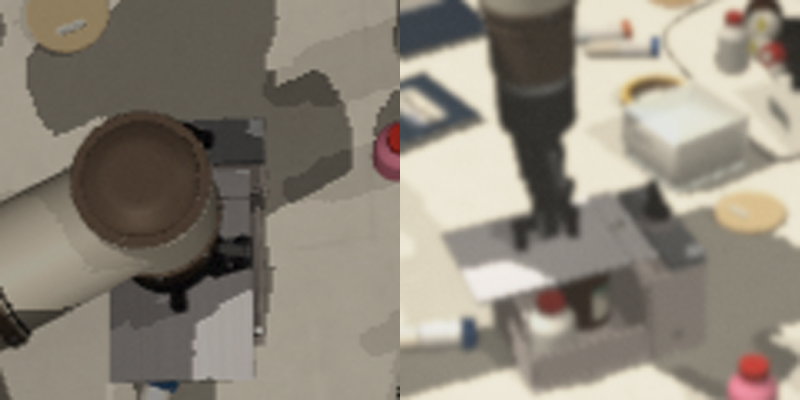

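Request:
arm_command --rows '[[[-0.014,0.033,0],[0,0,0]],[[-0.014,0.033,0.02],[0,0,0]],[[-0.014,0.033,0.045],[0,0,0]],[[-0.014,0.033,0.06],[0,0,0]],[[-0.014,0.033,0.06],[0,0,0]]]'

```text
clock: 21.3
position: [467.9, 46.1, 124.3]
ee_rot: [1.0, -0.006, 0.0, 0.0]
contact_force: [-1.2, 0.0, 1.0]
gripper_width: 12.8
grasp_force: 59.9
```

```bash
python3 pl.py 8
```

```text
[467.9785604   46.16084692 124.61891096] 12.392707081671675 [-1.1 -1.2  0.4] [6.86381837e-01 4.59328793e-02 1.79992383e+02]
[ 0.    -0.001 -0.   ]
[ 0.    -0.001  0.026]
top 1374 113.40500047724618 y at x bins [(375, np.float64(-14.4), np.float64(107.1)), (405, np.float64(-12.7), np.float64(106.5)), (435, np.float64(-13.8), np.float64(106.3)), (465, np.float64(-14.7), np.float64(93.9)), (495, np.float64(-16.0), np.float64(7.7)), (525, np.float64(-14.1), np.float64(6.6)), (555, np.float64(-21.3), np.float64(11.9))] x [376.16799593 567.62007169]
side 1229 111.74104808303525 y at x bins [(375, np.float64(-17.5), np.float64(108.1)), (405, np.float64(-17.0), np.float64(106.9)), (435, np.float64(-18.4), np.float64(104.4)), (465, np.float64(-19.7), np.float64(108.7)), (495, np.float64(-19.9), np.float64(72.0)), (525, np.float64(-20.9), np.float64(106.7)), (555, np.float64(-23.7), np.float64(117.9))] x [377.74930413 581.8242649 ]
```

Request:
arm_command --rows '[[[0,-0.004,0],[0,0,0]],[[0,-0.004,0.008],[0,0,0]],[[0,-0.004,0.015],[0,0,0]],[[0,-0.004,0.015],[0,0,0]]]'

```text
clock: 21.8
position: [467.1, 47.0, 119.7]
ee_rot: [1.0, -0.006, -0.001, 0.0]
contact_force: [0.4, -0.5, -3.5]
gripper_width: 12.9
grasp_force: 59.4
```

Request:
arm_command --rows '[[[0,0,0.004],[0,0,0]],[[0,0,0.006],[0,0,0]],[[0,0,0.006],[0,0,0]]]'

```text
clock: 22.1
position: [467.5, 47.1, 118.8]
ee_rot: [1.0, -0.006, -0.0, 0.0]
contact_force: [-0.7, 0.6, -3.0]
gripper_width: 12.6
grasp_force: 59.4
```

Request:
arm_command --rows '[[[0.02,0,0],[0,0,0]],[[0.04,0,0],[0,0,0]],[[0.06,0,0],[0,0,0]],[[0.08,0,0],[0,0,0]],[[0.08,0,0],[0,0,0]]]'

```text
clock: 22.6
position: [488.5, 47.0, 118.9]
ee_rot: [1.0, -0.006, 0.0, -0.0]
contact_force: [0.1, -0.5, -3.3]
gripper_width: 12.5
grasp_force: 59.4
```

Request:
arm_command --rows '[[[0.02,0,0],[0,0,0]],[[0.04,0,0],[0,0,0]],[[0.06,0,0],[0,0,0]],[[0.07,0,0],[0,0,0]],[[0.07,0,0],[0,0,0]]]'

```text
clock: 23.1
position: [505.5, 46.7, 118.9]
ee_rot: [1.0, -0.006, 0.0, -0.0]
contact_force: [0.1, 0.4, -3.6]
gripper_width: 12.8
grasp_force: 59.4
```

Request:
arm_command --rows '[[[0.01,0,0],[0,0,0]],[[0.02,0,0],[0,0,0]],[[0.028,0,0],[0,0,0]],[[0.028,0,0],[0,0,0]]]'

```text
clock: 23.5
position: [512.4, 46.6, 118.9]
ee_rot: [1.0, -0.006, 0.0, -0.0]
contact_force: [0.6, 0.2, -2.6]
gripper_width: 12.4
grasp_force: 59.4
```

Request:
arm_command --rows '[[[0.006,0,0],[0,0,0]],[[0.012,0,0],[0,0,0]],[[0.016,0,0],[0,0,0]],[[0.016,0,0],[0,0,0]]]'

```text
clock: 23.9
position: [513.3, 46.1, 118.2]
ee_rot: [1.0, -0.006, -0.003, 0.001]
contact_force: [-7.0, 2.3, 0.7]
gripper_width: 12.7
grasp_force: 59.8
```

Request:
arm_command --rows '[[[0.006,0,0],[0,0,0]],[[0.01,0,0],[0,0,0]],[[0.01,0,0],[0,0,0]]]'

```text
clock: 24.2
position: [513.2, 45.9, 118.0]
ee_rot: [1.0, -0.007, -0.006, 0.001]
contact_force: [-13.6, 4.0, 3.9]
gripper_width: 12.7
grasp_force: 60.4
```

Request:
arm_command --rows '[[[-0.008,0,0.002],[0,0,0]],[[-0.015,0,0.003],[0,0,0]],[[-0.015,0,0.003],[0,0,0]]]'

```text
clock: 24.5
position: [513.2, 46.0, 117.9]
ee_rot: [1.0, -0.006, -0.002, 0.001]
contact_force: [-6.1, -0.6, -0.0]
gripper_width: 12.5
grasp_force: 59.8
```

Request:
arm_command --rows '[[[0,0,0],[0,0,0]],[[0,0,0],[0,0,0]],[[0,0,0],[0,0,0]],[[0,0,-0.02],[0,0,0]],[[0,0,-0.06],[0,0,0]]]' --grip 0.7

```text
clock: 25.0
position: [514.8, 46.5, 133.3]
ee_rot: [1.0, -0.006, -0.0, 0.0]
contact_force: [-0.2, -0.4, 0.0]
gripper_width: 60.0
grasp_force: 0.0
```

Request:
arm_command --rows '[[[0,0,-0.15],[0,0,0]],[[0,0,-0.3],[0,0,0]],[[-0.1,0.1,-0.45],[0,0,0]],[[-0.2,0.25,-0.5],[0,0,0]],[[-0.3,0.4,-0.5],[0,0,0]]]'

```text
clock: 25.5
position: [439.4, -53.1, 262.0]
ee_rot: [1.0, -0.005, 0.004, -0.0]
contact_force: [0.5, -1.2, -0.6]
gripper_width: 59.8
grasp_force: 0.0
```

```bash
python3 - <<'E'
from h import *
a,d=snap('top','t9');b,e=snap('side','s9')
s=arm.read_state();print(s['position'],s['joints'])
f=lambda x:cv2.resize(x,(400,400),interpolation=cv2.INTER_CUBIC)
cv2.imwrite('pics/c9.png',np.hstack([f(a[140:260,170:290]),f(b[110:230,180:300])]))
for n,d,im in(('top',d,a),('side',e,b)):
    P=cloud(n,d)
    for lo,hi,x0 in((130,145,512),(150,166,586)):
        m=(P[...,2]>lo)&(P[...,2]<hi)&(abs(P[...,0]-x0)<42)&(abs(P[...,1]-46)<40); T=P[m]
        if len(T)>5: print(n,lo,len(T),T.mean(0).round(1),cv2.minAreaRect(T[:,:2].astype(np.float32)))
E
```

```text
[436.0578156  -55.049035   260.17226858] [ 2.46455545e-01  3.78007960e-02 -3.69811436e-01 -1.10456225e-04
 -1.16026894e+00  1.30858086e+00]
top 150 77 [584.9  46.6 157.9] ((585.7567138671875, 47.0306282043457), (47.22431564331055, 12.433029174804688), 80.43516540527344)
side 130 84 [511.8  41.9 136.7] ((512.2813720703125, 42.78211212158203), (16.442380905151367, 68.51290130615234), 84.9118423461914)
side 150 36 [586.4  44.  155.6] ((587.207763671875, 47.58021926879883), (53.9833984375, 11.895562171936035), 76.27828216552734)
```

View pics/c9.png

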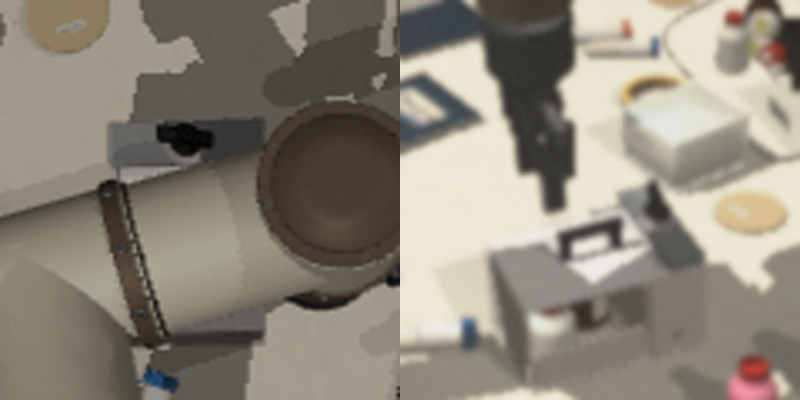

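The plate is home: the handle is at x 512 and the knob at x 586, 74 mm apart as expected. The knob bar is at (185,138) in the left half with its long axis at about 80°. I'll turn to straddle the bar above the knob.

Request:
arm_command --rows '[[[0.12,-0.08,0],[0,0,-0.045]],[[0.24,-0.16,0],[0,0,-0.09]],[[0.36,-0.24,0],[0,0,-0.135]],[[0.48,-0.33,0],[0,0,-0.18]],[[0.596,-0.408,0],[0,0,-0.225]]]' --grip 0.7

```text
clock: 26.1
position: [590.5, 49.0, 258.8]
ee_rot: [0.939, 0.343, 0.001, 0.0]
contact_force: [0.8, 0.5, -0.3]
gripper_width: 59.8
grasp_force: 0.0
```

Request:
arm_command --rows '[[[0,0,0],[0,0,-0.045]],[[0,0,0],[0,0,-0.09]],[[0,0,0],[0,0,-0.135]],[[0,0,0],[0,0,-0.18]],[[0,0,0],[0,0,-0.223]]]'

```text
clock: 26.6
position: [589.3, 48.1, 258.7]
ee_rot: [0.764, 0.645, 0.0, 0.0]
contact_force: [-0.5, 0.5, 0.7]
gripper_width: 59.6
grasp_force: 0.0
```

```bash
python3 - <<'E'
from h import *
snap('top','t10')
s=arm.read_state();print(s['position'],s['joints'][5],R.from_quat(s['ee_rot']).as_matrix().round(3)[:,0])
rows((586,45.5,190),(586,45.5,140),s=s)
E
```

```text
[589.31322078  48.07160836 258.76267847] 2.620145708484014 [0.165 0.986 0.   ]
[-0.012 -0.012  0.275]
[-0.012 -0.012  0.475]
```

Request:
arm_command --rows '[[[-0.012,-0.012,0.1],[0,0,0]],[[-0.012,-0.012,0.22],[0,0,0]],[[-0.012,-0.012,0.34],[0,0,0]],[[-0.012,-0.012,0.44],[0,0,0]],[[-0.012,-0.012,0.47],[0,0,0]]]'

```text
clock: 27.15
position: [584.0, 45.1, 138.1]
ee_rot: [0.767, 0.642, -0.002, -0.001]
contact_force: [0.0, -1.0, 0.1]
gripper_width: 60.1
grasp_force: 0.0
```

Request:
arm_command --rows '[[[0,0,0],[0,0,0]]]'

```text
clock: 27.25
position: [585.3, 45.3, 140.1]
ee_rot: [0.767, 0.642, -0.001, -0.0]
contact_force: [0.9, -0.2, 1.0]
gripper_width: 59.7
grasp_force: 0.0
```

Good. I'll close on the bar.

Request:
arm_command --rows '[[[0,0,0],[0,0,0]],[[0,0,0],[0,0,0]],[[0,0,0],[0,0,0]],[[0,0,0],[0,0,0]],[[0,0,0],[0,0,0]]]' --grip 0

```text
clock: 27.75
position: [586.8, 45.3, 142.2]
ee_rot: [0.766, 0.643, 0.002, 0.001]
contact_force: [2.5, -0.6, 3.8]
gripper_width: 10.4
grasp_force: 62.4
```

Request:
arm_command --rows '[[[0,0,0.008],[0,0,0]],[[0,0,0.016],[0,0,0]],[[0,0,0.024],[0,0,0]],[[0,0,0.024],[0,0,0]]]'

```text
clock: 28.15
position: [586.8, 45.3, 135.5]
ee_rot: [0.766, 0.643, 0.001, 0.001]
contact_force: [3.0, -0.3, 7.0]
gripper_width: 10.4
grasp_force: 62.9
```

Request:
arm_command --rows '[[[0,0,0.006],[0,0,0]],[[0,0,0.012],[0,0,0]],[[0,0,0.018],[0,0,0]],[[0,0,0.018],[0,0,0]]]'

```text
clock: 28.55
position: [586.8, 45.3, 132.7]
ee_rot: [0.766, 0.643, 0.002, 0.001]
contact_force: [-0.1, -1.5, 12.2]
gripper_width: 10.4
grasp_force: 63.7
```

Request:
arm_command --rows '[[[0,0,0],[0,0,0.03]],[[0,0,0],[0,0,0.065]],[[0,0,0],[0,0,0.1]],[[0,0,0],[0,0,0.14]],[[0,0,0],[0,0,0.18]]]'

```text
clock: 29.05
position: [586.4, 45.6, 132.7]
ee_rot: [0.916, 0.401, 0.002, 0.0]
contact_force: [-0.9, 0.9, 13.5]
gripper_width: 10.5
grasp_force: 63.8
```

Request:
arm_command --rows '[[[0,0,0],[0,0,0.04]],[[0,0,0],[0,0,0.08]],[[0,0,0],[0,0,0.12]],[[0,0,0],[0,0,0.16]],[[0,0,0],[0,0,0.2]]]'

```text
clock: 29.55
position: [586.1, 46.2, 132.7]
ee_rot: [0.995, 0.099, 0.002, -0.0]
contact_force: [-1.8, 2.9, 13.5]
gripper_width: 10.0
grasp_force: 63.9
```

```bash
python3 - <<'E'
from h import *
s=arm.read_state();x=R.from_quat(s['ee_rot']).as_matrix()[:,0];print(s['position'],s['joints'][5],np.degrees(np.arctan2(x[1],x[0])),s['wrist_torque'],s['contact_force'])
E
```

```text
[586.10314052  46.19907261 132.67187704] 1.414514983834556 11.31614766939236 [0.99416359 0.80596041 0.08221414] [-1.82825591  2.89114466 13.53084663]
```

Request:
arm_command --rows '[[[0,0,-0.002],[0,0,0.035]],[[0,0,-0.004],[0,0,0.07]],[[0,0,-0.006],[0,0,0.105]],[[0,0,-0.008],[0,0,0.14]],[[0,0,-0.01],[0,0,0.18]]]'

```text
clock: 30.05
position: [586.2, 46.8, 133.7]
ee_rot: [0.983, -0.183, 0.001, -0.001]
contact_force: [-0.1, 4.8, 6.7]
gripper_width: 10.5
grasp_force: 63.0
```

Request:
arm_command --rows '[[[0,0,-0.002],[0,0,0.035]],[[0,0,-0.004],[0,0,0.07]],[[0,0,-0.004],[0,0,0.1]],[[0,0,-0.004],[0,0,0.12]]]'

```text
clock: 30.45
position: [586.4, 47.1, 134.7]
ee_rot: [0.932, -0.363, 0.001, -0.002]
contact_force: [0.6, 5.6, 7.1]
gripper_width: 10.6
grasp_force: 62.9
```

```bash
python3 - <<'E'
from h import *
s=arm.read_state();x=R.from_quat(s['ee_rot']).as_matrix()[:,0];print(s['position'],s['joints'][5],np.degrees(np.arctan2(x[1],x[0])),s['wrist_torque'],s['contact_force'])
E
```

```text
[586.41844401  47.13092429 134.65868766] 0.4740616464902275 -42.586153077418 [ 1.54080311 -0.19053248  0.07171283] [0.60868544 5.56913745 7.11848069]
```

Request:
arm_command --rows '[[[0,0,0],[0,0,0.015]],[[0,0,0],[0,0,0.03]],[[0,0,0],[0,0,0.045]],[[0,0,0],[0,0,0.045]]]'

```text
clock: 30.85
position: [586.5, 47.2, 134.7]
ee_rot: [0.905, -0.426, 0.001, -0.002]
contact_force: [0.8, 5.2, 6.5]
gripper_width: 10.6
grasp_force: 63.2
```

```bash
cat > q.py <<'E'
from h import *
s=arm.read_state();x=R.from_quat(s['ee_rot']).as_matrix()[:,0];print(s['position'],s['joints'][5],np.degrees(np.arctan2(x[1],x[0])),s['wrist_torque'],s['contact_force'],s['gripper_width'])
E
python3 q.py
```

```text
[586.54414579  47.17137768 134.65297749] 0.3369467694682796 -50.40673379192295 [ 1.51700158 -0.22739528  0.58643546] [0.82480646 5.24829706 6.47567147] 10.57425058430524
```

The wrist torque rose from 0.07 to 0.59 N m at about 130° of turn, so the knob is at its stop. I'll nudge it a little more, release and check.

Request:
arm_command --rows '[[[0,0,0],[0,0,0.012]],[[0,0,0],[0,0,0.012]]]'

```text
clock: 31.05
position: [586.6, 47.1, 134.7]
ee_rot: [0.897, -0.442, 0.001, -0.002]
contact_force: [0.1, 4.0, 6.3]
gripper_width: 10.3
grasp_force: 65.8
```

```bash
python3 q.py
```

```text
[586.55213173  47.14942133 134.66186415] 0.30081667165351694 -52.443603876442495 [ 1.46292181 -0.20114831  0.99175529] [0.12748134 3.96153157 6.29458715] 10.324394521115167
```

Request:
arm_command --rows '[[[0,0,0],[0,0,0]],[[0,0,0],[0,0,0]],[[0,0,0],[0,0,0]],[[0,0,0],[0,0,0]],[[0,0,-0.04],[0,0,0]]]' --grip 0.7

```text
clock: 31.55
position: [583.9, 44.7, 142.1]
ee_rot: [0.896, -0.444, -0.002, 0.001]
contact_force: [0.7, -0.4, 0.8]
gripper_width: 59.8
grasp_force: 0.0
```

Request:
arm_command --rows '[[[0,0,-0.12],[0,0,0]],[[0,0,-0.25],[0,0,0]],[[0,0,-0.4],[0,0,0]],[[0,0,-0.5],[0,0,0]],[[-0.15,0.1,-0.55],[0,0,0]]]'

```text
clock: 32.05
position: [546.3, 59.6, 283.5]
ee_rot: [0.895, -0.445, 0.002, -0.001]
contact_force: [-1.3, 0.4, -0.1]
gripper_width: 59.9
grasp_force: 0.0
```

Request:
arm_command --rows '[[[-0.15,0.15,0],[0,0,0]],[[-0.3,0.3,0],[0,0,0]],[[-0.45,0.45,0],[0,0,0]],[[-0.6,0.6,0],[0,0,0]],[[-0.6,0.6,0],[0,0,0]]]'

```text
clock: 32.55
position: [328.9, 87.4, 281.9]
ee_rot: [0.897, -0.443, -0.0, -0.001]
contact_force: [0.9, 0.8, -0.4]
gripper_width: 59.7
grasp_force: 0.0
```

```bash
python3 q.py; python3 - <<'E'
from h import *
a,d=snap('top','t11');b,e=snap('side','s11')
f=lambda x:cv2.resize(x,(400,400),interpolation=cv2.INTER_CUBIC)
cv2.imwrite('pics/c11.png',np.hstack([f(a[140:260,170:290]),f(b[110:230,180:300])]))
for n,d,im in(('top',d,a),('side',e,b)):
    P=cloud(n,d)
    for lo,hi,x0 in((130,145,512),(141,166,586)):
        m=(P[...,2]>lo)&(P[...,2]<hi)&(abs(P[...,0]-x0)<42)&(abs(P[...,1]-46)<40); T=P[m]
        if len(T)>5: print(n,lo,len(T),T.mean(0).round(1),cv2.minAreaRect(T[:,:2].astype(np.float32)),np.median(T[:,2]))
E
```

```text
[328.85685924  87.40736879 281.8646938 ] -0.09449343551921319 -52.59339210526913 [ 0.03361299 -0.01310131 -0.02307148] [ 0.86410107  0.83256533 -0.36027426] 59.72712165634108
top 130 114 [511.1  47.1 141. ] ((511.3583984375, 47.17806625366211), (11.926759719848633, 67.74789428710938), 88.6470718383789) 140.98608112089994
top 141 87 [583.2  46.7 151. ] ((576.6948852539062, 48.68966293334961), (31.776762008666992, 61.84129333496094), 75.60077667236328) 151.7163637975434
side 130 88 [511.7  41.4 136.7] ((512.6551513671875, 41.594207763671875), (16.24868392944336, 66.5587387084961), 88.59201049804688) 137.43042211283176
side 141 56 [586.3  41.9 147.4] ((586.6476440429688, 44.10282897949219), (17.63656997680664, 49.14649200439453), 50.60456466674805) 148.5205932946467
```

View pics/c11.png

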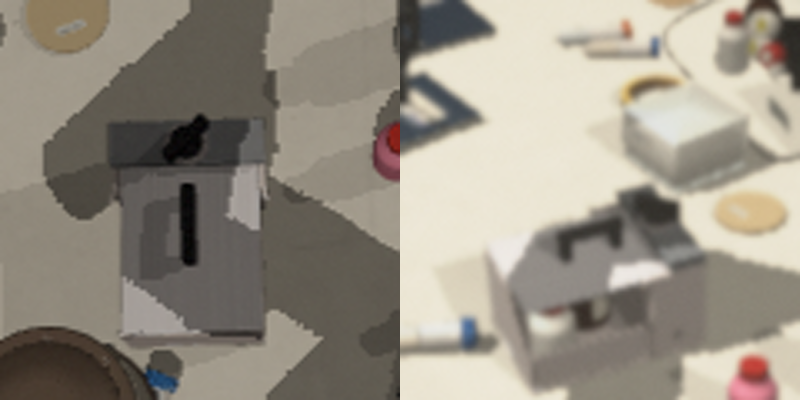

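The plate lies fully home and the knob bar is turned, at (185,138) in the left half, with its top about 7 mm lower than before. One last numeric check of the bar's angle, then I'll hand in if it's within tolerance.

```bash
python3 - <<'E'
from h import *
P=cloud('top',np.load('pics/t11_d.npy')).reshape(-1,3)
T=P[(P[:,2]>147)&(P[:,2]<158)&(np.hypot(P[:,0]-586,P[:,1]-46)<30)]
r=cv2.minAreaRect(T[:,:2].astype(np.float32)); u=np.linalg.svd(T[:,:2]-T[:,:2].mean(0))[2][0] if len(T)<2000 else 0
print(len(T),r,np.median(T[:,2]),np.degrees(np.arctan2(u[1],u[0])))
a=np.degrees(np.arctan2(u[1],u[0]))%180-180; k=np.radians(89.4-a); print('knob rad',k)
if k>2.2: print(arm.job_done())
E
```

```text
77 ((585.4541625976562, 47.021324157714844), (12.75039291381836, 47.64293670654297), 44.23676300048828) 152.1754119045554 133.59546573897995
knob rad 2.370236261992244
the job is handed in; nothing more can be done
None
```

The amber and small white bottles are packed upright in the well, the cover plate is fully home, and the knob is pressed down and turned to its stop (measured about 2.37 rad); I never touched the big white bottle, and the job is handed in.

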